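Clamp a filter cassette in its cam press

ROBOT

A 6-joint arm with a two-finger parallel gripper is mounted at the origin on the work surface. World frame = base frame: x ahead of the robot, y to its left, z up, the work surface at z = 0. Lengths are in m, angles in rad, forces in N, time in s.
With the tool pointing down it reaches from about 0.3 to 0.75 m from the base axis. Payload 8.5 kg.
Tool frame: the origin (TCP) lies between the finger pads; the fingertips stand manip.tips_ahead ahead of it and the grasp point (between the pads) is the TCP (manip.tips_ahead is the distance from the TCP to the fingertips, in m); z points along the fingers, y is the line along which they close (so a half turn about z gives the same grasp; the last joint's range is limited). The gripper opens to 85 mm and grips with 20 to 120 N. Pads are 22 mm wide; open, the fingers measure 114 mm over their backs; the gripper's body (76 mm by 85 mm) begins 54 mm behind the grasp point. The pads swing forward as they close: fully open they stand 13 mm farther back than shut.
Start: joints at [1.056, 0.381, 1.297, -0, 1.464, -0.215], TCP at [0.162, 0.525, 0.25] pointing down, gripper open.
Joint ranges: [-3.11, 3.11], [-0.89, 2.33], [0.22, 2.48], [-1.42, 4.56], [0.17, 2.85], [-2.88, 2.88]. Speed limits (rad/s): [2.39, 2.39, 3.14, 3.14, 3.14, 3.14].

INTERFACE

Orientations are given as [roll, pitch, yaw] about the fixed x, y, z axes, in that order (R = Rz(yaw) Ry(pitch) Rx(roll)).
In Python, from rig import manip gives the robot as it stands. The module is installed in compiled form; this text tells all that it offers.
- The arm moves only by the tool drive_tool, never from a script. Its argument "steps" is a list of rows, each a list of 7 numbers: the shift along the world's x, y, z normalised to -1 to 1, where 1 is 0.12 m, then the turn, a rotation vector about the world's x, y, z normalised to -1 to 1, where 1 is 180 degrees, then the closure, from 0 (fully open) to 1 (shut). In form: [[dx, dy, dz, ax, ay, az, gripper], ...]. A call has 1 to 5 rows; each row is the pose to reach, as a shift and turn from the pose commanded when the call began, turning the shorter way round; what a row does not reach only later rows make up. A row lasts 1/10 s, in which the tool goes at most 50 mm and 8.59 degrees, less where a joint would pass 70% of its speed; a pose out of reach is approached as far as the arm can. A call with a number of a shift or a turn outside -1 to 1 is refused whole. A call with a gripper value outside its range is refused whole. The fingers move at their own pace and stop on an object; "grip_force" is the grip in N (left out, the last holds). Time passes only in rows, so rows that repeat a pose let the fingers close. It gives the time, the measured TCP pose, the force, the opening and the grip force at its end, in the units of the state.
- manip.state(): the state, without advancing time (a new reading comes with each control period).
- manip.grab_frame(name): name is "scene" or "top" or "wrist"; returns (picture, depth): 480x640x3 uint8, red, green, blue; 480x640 float32, m along the optical axis (not along the pixel's ray), 0 where there is no reading.
- manip.camera_params(name): a dict with "fov_y" (degrees; the focal length in pixels is half the picture's height over the tangent of half this angle, whatever the lens; pixels are square), "cx", "cy" (the principal point, pixels), "origin" and "orientation" of the camera in the world. Camera axes: x right, y down, z forward; pixel columns grow to the right and rows downward; lengths in m; the calibration is good to about 2 mm. A picture is of the moment at which its call begins: read the wrist's pose just before it. camera_params takes no time and is no camera call; for the wrist camera it gives the pose at the moment of the call.
- manip.close_job(): hands the job in; it is judged then, once.
The state is a dict: "time_s": time; "q": joint angles; "joint_velocities": joint speeds; "tau": joint torques, N m; "tool_pos": TCP position; "tool_rot": TCP orientation; "force": force on the tool from outside, world axes, zero at the start; "torque": the same for the moment, N m; "grip_width": finger opening in m; "finger_force": force on a finger pad.
Only numpy, scipy, OpenCV 4.12 (cv2) and the standard library are available. Lean on these libraries where they do the work, as an engineer would, in place of code of your own. Each camera call takes 0.05 s, during which the arm holds its last target. There are 200 camera calls.

TASK

Push the filter cassette along the bed of the press until it is fully home against the end stop. Then swing the cam lever just far enough to nip the cassette, so that the gauge pointer comes to rest between the two pins on the dial; do not let the pointer overrun the second pin on the way. Leave the cassette, press and lever untouched at the end, and do not disturb the bottle, tube rack or beaker.

Things in the scene. Friction and masses are not known exactly. Their poses are not given: they have to be found in the camera images.
- press: Cassette press bolted to the bench, place and yaw vary: aluminium bed 12 mm thick (top z = 12 mm). Origin on the work surface under the middle of the cassette's home place. In its frame (mm) the bed spans x -116..+64, y -100..+155; the cassette is pushed in along +x from the open -x end; the lever is on the -y side, the gauge block on the +y side.
- end_stop (a point): Middle of the face of the steel end stop that the cassette is pushed against: at (45, 3) mm in the press frame, z = 33 mm; the stop is 50 mm wide (y) and its top is at z = 54 mm.
- jaw_face (a point): Middle of the clamping face of the steel jaw plate, on the cassette's -y side, z = 43 mm. The jaw is 70 mm long (press x -35..+35), 12 mm thick, top at z = 73 mm. Its face is at y = -24 mm in the press frame with the lever at 0 and moves to +y as the lever turns.
- cassette: White filter cassette with grey layers, loose, 0.2 to 0.4 kg, standing on the bed between jaw and sprung plate: 90 mm long (its x, along press x), 30 mm thick (its y), 70 mm high. Origin at the centre of its underside. It starts 30 to 50 mm short of home, sticking out at the press's -x end; home is origin at x = 0 in the press frame. Push it on its -x end face, low down (needs a few N).
- cam_lever (a joint): Angle of the cam lever about its vertical pivot, rad, 0 to 2.2, growing counter-clockwise from above; starts at 0 to 0.3. At 0 the lever points to 225 degrees in the press frame (-x,-y); as it grows it swings by -y towards +x. Its eccentric moves the jaw by 10 mm per rad. Friction 0.4 N m (5 N at 80 mm from the pivot) holds it where it is left.
- lever_pivot (a point): Point on the lever's pivot axis, at (0, -52) mm in the press frame, at mid-height of the lever bar (z = 84 mm). The hub is 30 mm in diameter, up to z = 90 mm; the eccentric disc below (z 26..52 mm) reaches up to 39 mm from the axis.
- lever_end (a point): Centre of the lever's black upright end grip (22 mm cylinder, z 76..118 mm), 115 mm from the pivot, point at z = 84 mm. The steel bar between hub and grip is 14 mm wide, z 78..90 mm, with free space below it beyond 45 mm from the pivot: it can be pushed sideways with shut fingers reaching below the bar.
- gauge_block: Aluminium block on the bed opposite the jaw, 90 x 90 mm, top z = 74 mm, yaw as the press. Origin at bed height in the middle of the face of its sprung steel plate (70 mm long, 12 mm thick) towards the cassette. Its y in the press frame varies from 13 to 22 mm: play for the 30 mm cassette, with the lever at 0, is 7 to 16 mm. The plate yields up to 8 mm to +y, 4 N/mm.
- gauge_pointer (a joint): Angle of the black pointer, 37 mm long, on the dial, rad, growing counter-clockwise from above: 0.3 rad for each mm that the sprung plate is pressed in; 0 when free, 2.4 at most. The two steel pins at the dial's edge stand at 0.45 and 1.35 rad; at 0.90, midway, the pointer points along +x of the press.
- dial (a point): Centre of the white dial (86 mm diameter) on top of the gauge block, where the pointer turns; z = 77 mm.
- media_bottle: Bystander: clear capped bottle, 66 mm diameter, 130 mm high, beside the gauge block; origin under its centre.
- tube_rack: Bystander: grey tube rack 60 x 120 x 30 mm with tubes up to 44 mm high, beyond the end stop; origin under its centre.
- beaker: Bystander: small clear beaker, 70 mm diameter, 75 mm high, beyond the lever's sweep; origin under its centre.
There are look-alikes about, which are no part of the job. What is shaped like the cassette but green or red is not meant.

How it is judged:
On the way, in this order (a step that is already met when the one before it is completed fails the run):
1. the cassette is pushed home against the end stop (within 4 mm) before it is clamped (x of cassette in the frame of press above -0.004 m and value of joint gauge_pointer below 0.4 rad), for 0.1 s.
2. the pointer has been brought between the pins (value of joint gauge_pointer between 0.45 and 1.35 rad), for 0.2 s.
At the end, for the whole second after the job is handed in: The cassette stands upright on the bed, home against the end stop (within 4 mm) and square in the press (within 0.08 rad), clamped so that the gauge pointer rests between the two pins (0.45 to 1.35 rad); the lever and cassette are at rest (all of step 2 and x of cassette in the frame of press above -0.004 m and z of cassette in the frame of press below 0.016 m and angle between the x axis of cassette and the x axis of press, either way round below 0.08 rad and angle between cassette's own z axis and vertical below 0.08 rad and linear speed of cassette below 0.01 m/s and velocity of joint cam_lever between -0.05 and 0.05 rad/s); the robot touches nothing.
It fails at once if the pointer overruns the second pin (beyond 1.6 rad) (value of joint gauge_pointer above 1.6 rad).
It fails at once if a bystander is moved by more than 20 mm (distance of any of media_bottle, tube_rack, beaker from where it was at the start of the episode above 0.02 m).
It also fails if it takes over 64 s, if anything falls off the work surface, if the arm or the gripper's body presses on something with over 40 N, if the wrist force passes 120 N, or if a joint passes its speed limit or range.

## Working session

There is one attempt and no reset: what is moved stays moved. The work goes in short steps, Python scripts to look and compute and a tool call to move; the robot and the scene stay as the last step left them, time stands still between calls to the robot, and variables do not carry over. Pictures are saved under pics/ and viewed, at most 10 in all, crops included, and the job is handed in when it is done.

Besides the shell and the picture viewer there is one more tool, called after "Call:" by a JSON object that holds its "fn" and its "kwargs". drive_tool: Moves the arm, as the interface text tells. Scaled input: -1 to 1 covers 0.12 m each way for a shift and 180 degrees each way for a turn. Its arguments: {"type":"object","properties":{"steps":{"type":"array"},"grip_force":{"type":"number"}},"required":["steps"]}

```bash
mkdir -p pics
cat > h.py <<'E'
import numpy as np, cv2
from rig import manip
from scipy.spatial.transform import Rotation as R
def rot(o):
    o=np.array(o,float)
    return o if o.shape==(3,3) else (R.from_euler('xyz',o).as_matrix() if o.size==3 else R.from_quat(o).as_matrix())
def grab(name,save=None):
    p=manip.camera_params(name); im,d=manip.grab_frame(name)
    if save: cv2.imwrite('pics/'+save,im[:,:,::-1])
    return p,im,d
def cloud(p,d):
    f=240/np.tan(np.radians(p['fov_y'])/2); v,u=np.mgrid[:480,:640]
    c=np.dstack([(u-p['cx'])/f*d,(v-p['cy'])/f*d,d])
    return c@rot(p['orientation']).T+np.array(p['origin'])
def ray(p,u,v,z):
    f=240/np.tan(np.radians(p['fov_y'])/2)
    r=rot(p['orientation'])@np.array([(u-p['cx'])/f,(v-p['cy'])/f,1]); o=np.array(p['origin'])
    return o+r*(z-o[2])/r[2]
E
python3 - <<'E'
from h import *
print(manip.tips_ahead, manip.state())
for n in('top','scene'):
    p,im,d=grab(n,n+'0.png'); print(n,p); np.savez('%s0.npz'%n,im=im,d=d)
E
```

```text
0.019 {'time_s': 0.0, 'q': array([ 1.05570055e+00,  3.81203668e-01,  1.29827587e+00, -4.65131155e-05,
        1.46359495e+00, -2.15295671e-01]), 'joint_velocities': array([ 0.00087096, -0.00058794,  0.0001597 , -0.00013122,  0.00010102,
       -0.00032323]), 'tau': array([-7.43295113e-04, -4.48466349e+01, -2.31280124e+01, -2.28624813e-04,
        4.73121065e-03,  6.07800477e-07]), 'tool_pos': array([0.16230456, 0.52522174, 0.24970254]), 'tool_rot': array([-3.14013515e+00, -2.71402045e-04,  2.84179736e+00]), 'force': array([ 1.18894869,  0.29676055, -0.04307955]), 'torque': array([-0.05923938,  0.051144  , -0.03944695]), 'finger_force': 0.0, 'grip_width': 0.08553051229279023}
top {'fov_y': 49.287263381444724, 'cx': 327.7596461786179, 'cy': 240.03633065623058, 'origin': array([0.4210511 , 0.04458582, 0.90138893]), 'orientation': array([-2.99288541e+00,  6.22973489e-04, -1.57715228e+00])}
scene {'fov_y': 53.55429386290412, 'cx': 320.61501509497555, 'cy': 242.6154877057983, 'origin': array([0.95268556, 0.25261985, 0.81302344]), 'orientation': array([-2.59465246, -0.00487125,  2.08190145])}
```

View pics/top0.png

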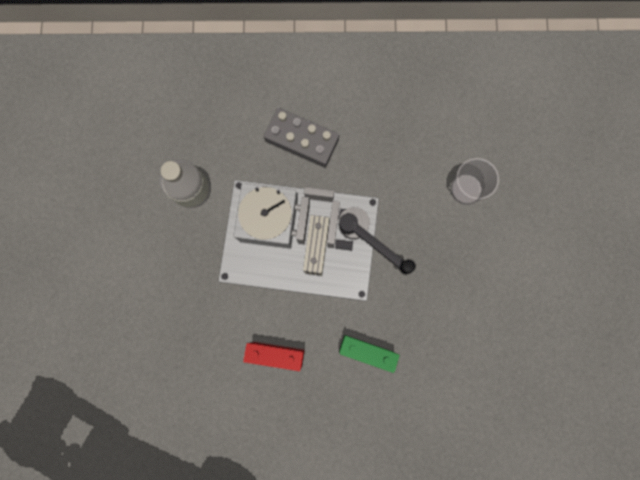

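View pics/scene0.png

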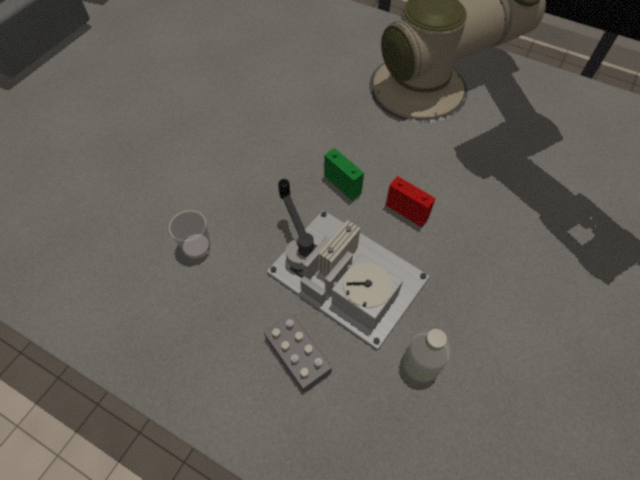

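The top picture shows the press (bed corners near (235,182), (378,196), (368,298) and (221,281)). White cassette is at (316,245), hub at (348,223), lever grip at (407,267) and dial at (265,212). Cassette candidates are the white one at (316,245), red at (274,356) and green at (370,353); I choose the white one, which stands in the press.

```bash
cat > m.py <<'E'
from h import *
p=manip.camera_params('top'); z=np.load('top0.npz'); im,d=z['im'],z['d']; P=cloud(p,d)
Z=P[...,2]; roi=np.zeros((480,640),bool); roi[165:315,205:425]=1
bright=im.max(2)>105
m=(roi&(Z>0.004)&(Z<.2)).astype(np.uint8)
bed=(roi&(Z>.007)&(Z<.02)&bright)
print('bedz',np.median(Z[bed]), bed.sum())
c=max(cv2.findContours(bed.astype(np.uint8),cv2.RETR_EXTERNAL,cv2.CHAIN_APPROX_NONE)[0],key=cv2.contourArea)
h=cv2.convexHull(c)[:,0]
w=np.array([ray(p,u,v,.012)[:2]*1000 for u,v in h],np.float32)
r=cv2.minAreaRect(w); b=cv2.boxPoints(r); print(r,'\n',b)
e=[b[(i+1)%4]-b[i] for i in range(2)]; s=min(e,key=np.linalg.norm); yaw=np.arctan2(s[1],s[0]); 
if abs(yaw)>1.57: yaw-=np.sign(yaw)*np.pi
Rm=np.array([[np.cos(yaw),-np.sin(yaw)],[np.sin(yaw),np.cos(yaw)]])
O=np.array(r[0])-Rm@np.array([-26,27.5]); print('yaw',yaw,'origin',O)
tp=lambda xy:(np.array(xy)-O)@Rm
for n,lo,hi,sl in(('cass',.077,.087,np.s_[205:285,300:335]),('grip',.108,.125,np.s_[250:285,390:425]),('hub',.086,.096,np.s_[205:245,330:365]),('gauge',.068,.08,np.s_[180:255,228:302]),('tall',.06,.078,np.s_[190:250,290:345])):
    k=np.zeros((480,640),bool);k[sl]=1;k&=(Z>lo)&(Z<hi)
    q=P[k][:,:2]*1000; rr=cv2.minAreaRect(q.astype(np.float32)); print(n,k.sum(),q.mean(0),tp(q.mean(0)),np.round(rr,1) if 0 else rr, 'press',tp(rr[0]), 'z',np.median(Z[k]))
cv2.imwrite('pics/crop.png',cv2.resize(im[165:315,205:425,::-1],None,fx=3.6,fy=3.6,interpolation=cv2.INTER_CUBIC))
E
python3 m.py
```

```text
bedz 0.01065426383158935 8258
((555.5550537109375, 93.95396423339844), (253.94126892089844, 179.2601318359375), 82.31965637207031) 
 [[449.75992 -19.89891]
 [627.4119  -43.85634]
 [661.3502  207.80684]
 [483.69818 231.76427]]
yaw -0.13404725 origin [577.64654007  63.22586387]
cass 1024 [537.58328972  63.99179227] [-39.80620969  -4.59524286] ((538.1317749023438, 63.92953872680664), (30.047033309936523, 90.13249206542969), 82.26447296142578) press [-39.25432497  -4.58363499] z 0.08064670324966905
grip 166 [498.06982693 -76.44117964] [ -60.19687093 -149.04922551] ((498.5520324707031, -76.61665344238281), (20.76844024658203, 20.43020248413086), 18.318199157714844) press [ -59.69553981 -149.15868023] z 0.116066315424103
hub 355 [566.54861102   6.92791285] [ -3.47436463 -57.27610259] ((566.4493408203125, 2.813302993774414), (49.50371170043945, 28.994245529174805), 62.50038146972656) press [ -3.02284241 -61.36706771] z 0.08882229690246868
gauge 3125 [587.27307893 143.47130746] [-1.18431663 80.81211853] ((588.1882934570312, 137.02304077148438), (109.50648498535156, 90.62825775146484), 82.49722290039062) press [ 0.58447376 74.54401362] z 0.07397603400978736
tall 869 [580.92611563  68.64316608] [2.52615304 5.80700677] ((579.080322265625, 61.646095275878906), (87.80059814453125, 97.7175521850586), 89.57999420166016) press [ 1.63204989 -1.37397712] z 0.07167011219340413
```

View pics/crop.png

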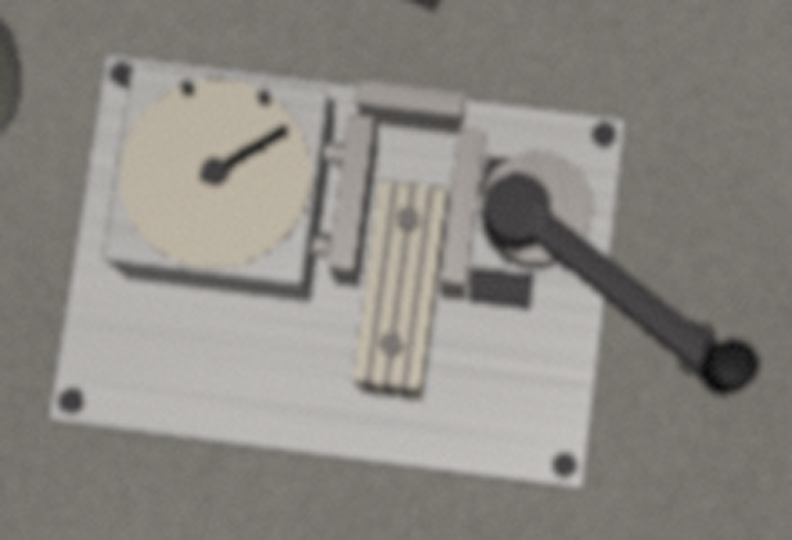

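The crop confirms it: the cassette is white with grey layers, standing between jaw and sprung plate, at press (-39, -5) mm. The sizes come out right: bed 254x179 mm, cassette 30x90 mm, lever length 114 mm. The lever is at about 0.23 rad. I now move to behind the -x end of the cassette.

Call:
{"fn": "drive_tool", "kwargs": {"steps": [[0.21,-0.31,0,0,0,0.026,1],[0.42,-0.63,0,0,0,0.053,1],[0.63,-0.94,0,0,0,0.053,1],[0.63,-0.94,0,0,0,0.053,1]]}}

```text
time_s: 0.5
tool_pos: [0.24, 0.4096, 0.2502]
tool_rot: [-3.14, 0.0, 3.004]
force: [-0.3, 0.4, 0.3]
grip_width: 0.0283
finger_force: 0.0
```

Call:
{"fn": "drive_tool", "kwargs": {"steps": [[0.21,-0.31,0,0,0,0,1],[0.42,-0.63,0,0,0,0,1],[0.63,-0.94,0,0,0,0,1],[0.63,-0.94,0,0,0,0,1]]}}

```text
time_s: 0.9
tool_pos: [0.3158, 0.2971, 0.2502]
tool_rot: [-3.141, 0.0, 3.003]
force: [-0.1, 0.7, -0.3]
grip_width: -0.0001
finger_force: 0.0
```

Call:
{"fn": "drive_tool", "kwargs": {"steps": [[0.21,-0.31,0,0,0,0,1],[0.42,-0.63,0,0,0,0,1],[0.63,-0.94,0,0,0,0,1],[0.63,-0.94,0,0,0,0,1]]}}

```text
time_s: 1.3
tool_pos: [0.3915, 0.1845, 0.25]
tool_rot: [-3.141, 0.0, 3.003]
force: [-0.0, 0.9, 0.2]
grip_width: -0.0002
finger_force: 0.0
```

Call:
{"fn": "drive_tool", "kwargs": {"steps": [[0.21,-0.31,0,0,0,0,1],[0.42,-0.63,0,0,0,0,1],[0.63,-0.94,0,0,0,0,1],[0.63,-0.94,0,0,0,0,1],[0.63,-0.94,0,0,0,0,1]]}}

```text
time_s: 1.8
tool_pos: [0.4648, 0.0748, 0.2499]
tool_rot: [3.141, -0.001, 3.008]
force: [0.1, -0.5, 0.5]
grip_width: -0.0002
finger_force: 0.0
```

Call:
{"fn": "drive_tool", "kwargs": {"steps": [[0,0,-0.4,0,0,0,1],[0,0,-0.8,0,0,0,1],[0,0,-1,0,0,0,1]]}}

```text
time_s: 2.1
tool_pos: [0.4624, 0.0763, 0.1275]
tool_rot: [3.141, -0.005, 3.011]
force: [0.5, 0.3, -0.2]
grip_width: -0.0
finger_force: 0.0
```

Call:
{"fn": "drive_tool", "kwargs": {"steps": [[0,0,-0.3,0,0,0,1],[0,0,-0.5,0,0,0,1],[0,0,-0.7,0,0,0,1],[0,0,-0.7,0,0,0,1]]}}

```text
time_s: 2.5
tool_pos: [0.4629, 0.0761, 0.0445]
tool_rot: [3.142, -0.005, 3.01]
force: [0.3, -0.4, 0.1]
grip_width: -0.0002
finger_force: 0.0
```

Run:
```python
from h import *
p,im,d=grab('top'); np.savez('top1.npz',im=im,d=d)
cv2.imwrite('pics/t1.png',cv2.resize(im[165:315,205:425,::-1],None,fx=3.6,fy=3.6,interpolation=cv2.INTER_CUBIC))
print(manip.state()['tool_pos'],manip.state()['force'])
```

```text
[0.46382079 0.07577138 0.04596512] [-0.29013817  0.48064453  0.08273559]
```

View pics/t1.png

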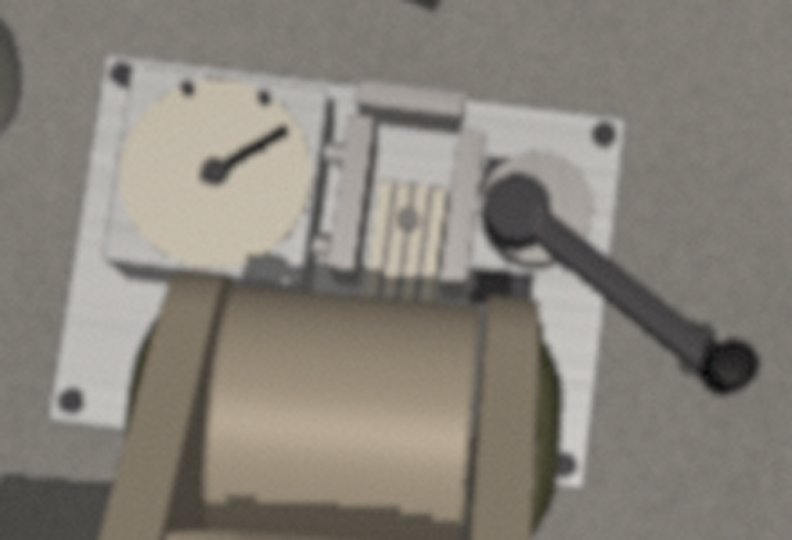

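The dial shows the pointer free. The fingers are down behind the cassette's end face, hidden by the arm. I push along press +x.

Call:
{"fn": "drive_tool", "kwargs": {"steps": [[0.08,-0.02,0,0,0,0,1],[0.16,-0.03,0,0,0,0,1],[0.22,-0.04,0,0,0,0,1],[0.28,-0.05,0,0,0,0,1],[0.33,-0.055,0,0,0,0,1]]}}

```text
time_s: 3.05
tool_pos: [0.505, 0.0675, 0.0466]
tool_rot: [-3.142, 0.0, 3.008]
force: [-2.8, 1.3, 1.1]
grip_width: 0.0001
finger_force: 0.0
```

Call:
{"fn": "drive_tool", "kwargs": {"steps": [[0.03,-0.004,0,0,0,0,1],[0.06,-0.008,0,0,0,0,1],[0.08,-0.011,0,0,0,0,1],[0.1,-0.013,0,0,0,0,1],[0.11,-0.015,0,0,0,0,1]]}}

```text
time_s: 3.55
tool_pos: [0.5178, 0.0658, 0.0463]
tool_rot: [-3.142, 0.0, 3.008]
force: [-1.9, 0.4, 1.3]
grip_width: -0.0004
finger_force: 0.0
```

Call:
{"fn": "drive_tool", "kwargs": {"steps": [[0.01,-0.001,0,0,0,0,1],[0.02,-0.003,0,0,0,0,1],[0.03,-0.004,0,0,0,0,1],[0.03,-0.004,0,0,0,0,1]]}}

```text
time_s: 3.95
tool_pos: [0.521, 0.0654, 0.0462]
tool_rot: [-3.142, -0.001, 3.008]
force: [-3.5, -0.2, 0.0]
grip_width: -0.0
finger_force: 0.0
```

Call:
{"fn": "drive_tool", "kwargs": {"steps": [[0.01,-0.001,0,0,0,0,1],[0.015,-0.002,0,0,0,0,1],[0.02,-0.003,0,0,0,0,1],[0.02,-0.003,0,0,0,0,1]]}}

```text
time_s: 4.35
tool_pos: [0.521, 0.0655, 0.0461]
tool_rot: [-3.141, -0.006, 3.009]
force: [-14.3, 0.9, 7.5]
grip_width: -0.0003
finger_force: 0.0
```

Home: the force rose to 14 N at the predicted place, TCP x = 521. I back off, rise, and go over to the lever's -x side.

Call:
{"fn": "drive_tool", "kwargs": {"steps": [[-0.1,0.013,0,0,0,0,1],[-0.22,0.03,0,0,0,0,1],[-0.22,0.03,0.3,0,0,0,1],[-0.22,0.03,0.7,0,0,0,1],[-0.22,0.03,0.98,0,0,0,1]]}}

```text
time_s: 4.85
tool_pos: [0.4982, 0.0685, 0.1668]
tool_rot: [3.141, 0.004, 3.008]
force: [-0.3, 0.2, 0.1]
grip_width: -0.0002
finger_force: 0.0
```

Call:
{"fn": "drive_tool", "kwargs": {"steps": [[0,-0.3,0,0,0,-0.045,1],[-0.01,-0.6,0,0,0,-0.09,1],[-0.02,-0.87,0,0,0,-0.135,1],[-0.02,-0.87,0,0,0,-0.175,1],[-0.02,-0.87,0,0,0,-0.175,1]]}}

```text
time_s: 5.35
tool_pos: [0.4953, -0.0368, 0.1641]
tool_rot: [3.141, 0.001, 2.456]
force: [0.1, 1.1, 0.6]
grip_width: -0.0
finger_force: 0.0
```

```bash
cat > look.py <<'E'
from h import *
import sys
O=np.array([577.65,63.23]); yaw=-.13405; Rm=np.array([[np.cos(yaw),-np.sin(yaw)],[np.sin(yaw),np.cos(yaw)]])
tp=lambda xy:(np.array(xy)-O)@Rm
tw=lambda xy:O+Rm@np.array(xy,float)
def pointer(p,im):
    # dark pixels on the white dial, rays cast onto z=.079
    c=ray(p,265,212,.077)[:2]*1000
    g=im.max(2).astype(float); q=[];wt=[]
    for v in range(180,250):
        for u in range(230,302):
            w=tp(ray(p,u,v,.080)[:2]*1000); q.append(w); wt.append(g[v,u])
    return np.array(q),np.array(wt)
def measure(tag):
    p,im,d=grab('top'); np.savez('%s.npz'%tag,im=im,d=d); P=cloud(p,d); Z=P[...,2]; g=im.max(2)
    Q=((P[...,:2]*1000-O)@Rm)
    def st(n,k):
        q=Q[k].astype(np.float32); r=cv2.minAreaRect(q); print(n,k.sum(),np.round(q.min(0),1),np.round(q.max(0),1),'c',np.round(r[0],1),'size',np.round(r[1],1),round(r[2],1)); return r
    x,y=Q[...,0],Q[...,1]
    st('cass',(Z>.077)&(Z<.087)&(abs(y)<28)&(abs(x)<110))
    st('plate',(Z>.06)&(Z<.078)&(y>8)&(y<36)&(abs(x)<40))
    st('jaw',(Z>.06)&(Z<.077)&(y<-10)&(y>-36)&(abs(x)<40))
    gk=(Z>.105)&(Z<.125)&(np.hypot(x,y+52)>95)&(np.hypot(x,y+52)<135)
    if gk.sum()>50:
        r=st('grip',gk); a=np.arctan2(r[0][1]+52,r[0][0]); print('lever',(a-np.radians(225))%(2*np.pi), 'len',np.hypot(r[0][1]+52,r[0][0]))
    dial=(Z>.07)&(Z<.09)&(y>35)&(y<150)&(abs(x)<50)&(im[...,0]>im[...,2].astype(int)+12)&(g>110)
    q=Q[dial].astype(np.float32); c,rad=cv2.minEnclosingCircle(q); print('dial',c,rad)
    dx,dy=x-c[0],y-c[1]; rr=np.hypot(dx,dy)
    k=(rr>10)&(rr<33)&(Z>.065)&(g<105); w=(105.-g[k]); b=np.arctan2((w*dy[k]/rr[k]).sum(),(w*dx[k]/rr[k]).sum())
    print('pointer',k.sum(),'angle press',b,'-> value',b+.9)
    return p,im,d
if __name__=='__main__':
    _,im,_=measure(sys.argv[1]); s=manip.state(); print(s['time_s'],s['tool_pos'],s['tool_rot'],s['force'],'press',tp(s['tool_pos'][:2]*1000))
E
python3 look.py t2
```

```text
cass 1008 [-44.7 -20.2] [45.7  9.9] c [ 0.5 -5.1] size [90.4 30. ] 0.0
plate 341 [-35.  17.] [35.8 29.2] c [ 0.4 23. ] size [70.8 12.2] 0.1
jaw 340 [-34.5 -33.4] [ 39.2 -13. ] c [  2.8 -26.7] size [75.2 19.7] 6.0
dial (1.8545058965682983, 84.16719818115234) 43.85939407348633
pointer 37 angle press -0.9364587462635131 -> value -0.03645874626351309
5.4 [ 0.49520506 -0.03609668  0.16409   ] [3.14107900e+00 1.11518895e-03 2.46062546e+00] [0.15815681 0.35409694 0.13025109] press [ -68.43040389 -109.45427021]
```

Cassette home (0.5 mm, square), pointer about 0, plate face at y=17. So contact should come at lever ≈1.1 and the target is ≈1.4 rad. I descend beside the bar.

Call:
{"fn": "drive_tool", "kwargs": {"steps": [[0,0,-0.3,0,0,0,1],[0,0,-0.55,0,0,0,1],[0,0,-0.71,0,0,0,1],[0,0,-0.71,0,0,0,1]]}}

```text
time_s: 5.8
tool_pos: [0.494, -0.0349, 0.0768]
tool_rot: [-3.14, -0.004, 2.463]
force: [-0.4, 0.7, -0.1]
grip_width: -0.0004
finger_force: 0.0
```

```bash
cat > plan.py <<'E'
from look import *
# usage: start-pose taken from state; prints rows (shift and z turn) for lever angles given
s=manip.state(); c=s['tool_pos'][:2]*1000; y0=s['tool_rot'][2]; n=int(sys.argv[1]); print('tool press',tp(c),s['tool_pos'][2],y0,s['force'])
def pose(th):
    f=np.radians(225)+th; xy=np.array([0,-52])+75*np.array([np.cos(f),np.sin(f)])+18*np.array([np.sin(f),-np.cos(f)])
    return tw(xy), f-np.pi/2+yaw
for i,th in enumerate(sys.argv[2:]):
    if i%n==0: b,by=(c,y0)
    w,a=pose(float(th)); t=((a-by+np.pi)%(2*np.pi)-np.pi)/np.pi
    print(th,np.round((w-b)/120,3),round(t,3))
    if i%n==n-1: c,y0=w,a
E
python3 plan.py 5 .1 .2 .3 .4 .5 .6 .7 .8 .88 .95
```

```text
tool press [ -69.79771087 -108.39803201] 0.0768475128499001 2.4626053381774664 [-0.40512938  0.69994714 -0.09413756]
.1 [0.08  0.071] -0.045
.2 [0.115 0.017] -0.013
.3 [ 0.154 -0.034] 0.019
.4 [ 0.199 -0.08 ] 0.051
.5 [ 0.248 -0.122] 0.083
.6 [ 0.053 -0.037] 0.032
.7 [ 0.109 -0.068] 0.064
.8 [ 0.168 -0.093] 0.095
.88 [ 0.217 -0.109] 0.121
.95 [ 0.261 -0.12 ] 0.143
```

Call:
{"fn": "drive_tool", "kwargs": {"steps": [[0.08,0.07,0,0,0,-0.045,1],[0.115,0.017,0,0,0,-0.013,1],[0.155,-0.034,0,0,0,0.02,1],[0.2,-0.08,0,0,0,0.05,1],[0.25,-0.12,0,0,0,0.083,1]]}}

```text
time_s: 6.3
tool_pos: [0.5248, -0.0495, 0.0799]
tool_rot: [3.141, -0.0, 2.726]
force: [-3.9, 3.5, 0.0]
grip_width: 0.0002
finger_force: 0.0
```

Call:
{"fn": "drive_tool", "kwargs": {"steps": [[0.053,-0.037,0,0,0,0.032,1],[0.11,-0.068,0,0,0,0.064,1],[0.168,-0.093,0,0,0,0.095,1],[0.217,-0.109,0,0,0,0.12,1],[0.26,-0.12,0,0,0,0.143,1]]}}

```text
time_s: 6.8
tool_pos: [0.556, -0.0641, 0.0798]
tool_rot: [3.142, -0.0, -3.109]
force: [-3.8, 0.7, 0.7]
grip_width: -0.0003
finger_force: 0.0
```

```bash
python3 look.py t3
python3 - <<'E'
from h import *
im=np.load('t3.npz')['im']
cv2.imwrite('pics/t3c.png',cv2.resize(im[165:315,205:425,::-1],None,fx=3.6,fy=3.6,interpolation=cv2.INTER_CUBIC))
E
python3 plan.py 5 1.0 1.05 1.1 1.15 1.2
```

```text
cass 1015 [-44.9 -24.5] [45.9 16.1] c [ 0.5 -4.3] size [40.5 90.9] 89.8
plate 339 [-34.7  10. ] [35.2 29.2] c [ 0.3 19.6] size [69.9 19.1] 0.2
jaw 335 [-34.6 -26. ] [ 35.2 -11.9] c [  0.3 -18.9] size [69.8 14.1] 0.0
dial (1.695641279220581, 84.2127685546875) 43.83888626098633
pointer 33 angle press -0.9321661612436313 -> value -0.03216616124363125
6.85 [ 0.55676674 -0.06429467  0.07984501] [-3.14133837e+00  6.49077848e-04 -3.10544826e+00] [-0.47274242  0.0344443   1.10975052] press [  -3.65238102 -129.17164003]
tool press [  -3.65238102 -129.17164003] 0.07984501224955179 -3.1054482631177116 [-0.47274242  0.0344443   1.10975052]
1.0 [ 0.017 -0.002] 0.014
1.05 [ 0.049 -0.006] 0.03
1.1 [ 0.081 -0.009] 0.046
1.15 [ 0.113 -0.009] 0.062
1.2 [ 0.145 -0.009] 0.078
```

View pics/t3c.png

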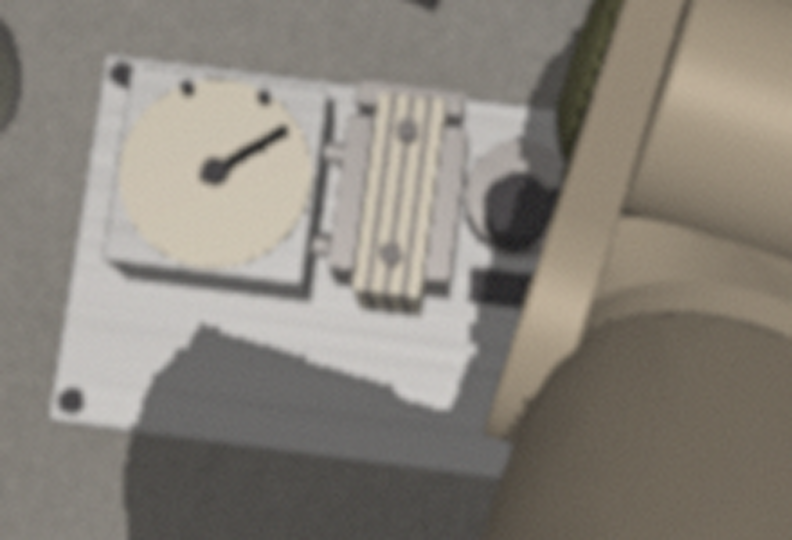

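The cassette (400,200) is home, almost in contact with the plate, and the pointer at (285,130) is still free. I continue slowly.

Call:
{"fn": "drive_tool", "kwargs": {"steps": [[0.02,-0.002,0,0,0,0.014,1],[0.05,-0.006,0,0,0,0.03,1],[0.08,-0.009,0,0,0,0.046,1],[0.113,-0.009,0,0,0,0.062,1],[0.145,-0.009,0,0,0,0.078,1]]}}

```text
time_s: 7.35
tool_pos: [0.5733, -0.0655, 0.0798]
tool_rot: [-3.141, -0.0, -2.867]
force: [-4.3, -1.3, 1.0]
grip_width: 0.0002
finger_force: 0.0
```

```bash
python3 look.py t4;python3 plan.py 5 1.22 1.25 1.28 1.31 1.34
```

```text
cass 1012 [-44.7 -11.7] [45.9 18.3] c [0.6 3.3] size [90.6 30. ] 0.1
plate 310 [-34.7   8.3] [36.5 30.4] c [ 0.7 19.8] size [71.2 22. ] 1.0
jaw 339 [-39.4 -23.7] [ 37.6 -10.1] c [ -0.9 -16.9] size [13.6 77. ] 90.0
dial (1.695111632347107, 84.30709838867188) 43.81291580200195
pointer 33 angle press -0.6091173760179358 -> value 0.2908826239820642
7.4 [ 0.57385865 -0.06550145  0.0797706 ] [-3.14084047e+00  4.63998927e-04 -2.86440243e+00] [-1.86579699  0.93308186  0.0744334 ] press [  13.44747474 -128.08327423]
tool press [  13.44747474 -128.08327423] 0.07977059790432935 -2.8644024326121436 [-1.86579699  0.93308186  0.0744334 ]
1.22 [0.015 0.002] 0.007
1.25 [0.035 0.003] 0.017
1.28 [0.054 0.006] 0.027
1.31 [0.073 0.008] 0.036
1.34 [0.092 0.012] 0.046
```

Call:
{"fn": "drive_tool", "kwargs": {"steps": [[0.015,0.002,0,0,0,0.007,1],[0.035,0.003,0,0,0,0.017,1],[0.055,0.006,0,0,0,0.027,1],[0.073,0.008,0,0,0,0.036,1],[0.092,0.012,0,0,0,0.046,1]]}}

```text
time_s: 7.9
tool_pos: [0.5846, -0.0643, 0.0789]
tool_rot: [-3.141, 0.0, -2.723]
force: [-6.3, -2.3, 2.5]
grip_width: 0.0003
finger_force: 0.0
```

```bash
python3 look.py t5;python3 plan.py 5 1.36 1.38 1.4 1.42; python3 plan.py 3 1.2 0.9 0.7
```

```text
cass 1016 [-44.9 -10.3] [45.8 19.8] c [0.4 4.7] size [90.7 30.1] 0.1
plate 311 [-38.8  10.5] [35.5 31.9] c [-1.9 22.2] size [74.  21.2] 2.6
jaw 336 [-39.8 -22.2] [ 35.7 -10.1] c [ -2.  -16.2] size [12.1 75.5] 89.9
dial (1.930015206336975, 84.12374877929688) 43.90879440307617
pointer 30 angle press -0.1518330005357052 -> value 0.7481669994642948
7.95 [ 0.58495924 -0.06424417  0.07883247] [-3.14123880e+00  3.42057251e-04 -2.72117281e+00] [-3.34397742 -0.6373652   2.44998124] press [  24.28044809 -125.35369184]
tool press [  24.28044809 -125.35369184] 0.07883246885709455 -2.7211728085062434 [-3.34397742 -0.6373652   2.44998124]
1.36 [0.012 0.004] 0.006
1.38 [0.025 0.006] 0.013
1.4 [0.037 0.009] 0.019
1.42 [0.05  0.013] 0.026
tool press [  24.28044809 -125.35369184] 0.07883246885709455 -2.7211728085062434 [-3.34397742 -0.6373652   2.44998124]
1.2 [-0.09  -0.009] -0.045
0.9 [-0.281  0.011] -0.14
0.7 [-0.401  0.055] -0.204
```

Pointer about 0.75. A small step more, then back away and lift.

Call:
{"fn": "drive_tool", "kwargs": {"steps": [[0.012,0.004,0,0,0,0.006,1],[0.025,0.006,0,0,0,0.013,1],[0.028,0.007,0,0,0,0.013,1],[0.028,0.007,0,0,0,0.013,1]]}}

```text
time_s: 8.35
tool_pos: [0.5878, -0.0634, 0.0786]
tool_rot: [3.141, -0.0, -2.684]
force: [-3.7, -1.3, 1.2]
grip_width: 0.0002
finger_force: 0.0
```

Call:
{"fn": "drive_tool", "kwargs": {"steps": [[-0.07,-0.015,0,0,0,0,1],[-0.2,-0.03,0,0,0,0,1],[-0.25,-0.03,0.2,0,0,0,1],[-0.25,-0.03,0.6,0,0,0,1],[-0.25,-0.03,0.95,0,0,0,1]]}}

```text
time_s: 8.85
tool_pos: [0.5575, -0.0669, 0.1945]
tool_rot: [-3.141, 0.001, -2.684]
force: [0.5, 0.4, -0.2]
grip_width: -0.0
finger_force: 0.0
```

Call:
{"fn": "drive_tool", "kwargs": {"steps": [[-0.3,-0.1,0.1,0,0,0,1],[-0.6,-0.3,0.2,0,0,0,1],[-0.9,-0.5,0.3,0,0,0,1],[-0.9,-0.5,0.3,0,0,0,1],[-0.9,-0.5,0.3,0,0,0,1]]}}

```text
time_s: 9.35
tool_pos: [0.4497, -0.1273, 0.2292]
tool_rot: [-3.14, 0.002, -2.686]
force: [0.3, 0.0, 0.8]
grip_width: 0.0002
finger_force: 0.0
```

```bash
python3 look.py t6
python3 - <<'E'
from h import *
im=np.load('t6.npz')['im']
cv2.imwrite('pics/t6c.png',im[100:400,140:520,::-1])
E
```

```text
cass 1018 [-44.6  -9.8] [46.7 20.2] c [1.  5.2] size [91.4 30. ] 0.0
plate 316 [-37.9   8.2] [39.6 32.3] c [ 1.2 21.2] size [23.7 77.6] 88.3
jaw 322 [-34.3 -21.8] [ 35.5 -10. ] c [  0.6 -15.9] size [69.8 11.8] 0.0
grip 167 [  56.  -156.4] [  76.7 -134.9] c [  66.4 -145.6] size [20.7 20.7] 53.2
lever 1.402240933118085 len 114.78160517493127
dial (1.646300196647644, 84.25518798828125) 43.967987060546875
pointer 32 angle press -0.027635959237743465 -> value 0.8723640407622566
9.4 [ 0.45011945 -0.12687663  0.22876892] [-3.14099839e+00  1.03393717e-03 -2.68461312e+00] [0.19799527 0.46892513 0.01927568] press [-100.97890026 -205.4454549 ]
```

View pics/t6c.png

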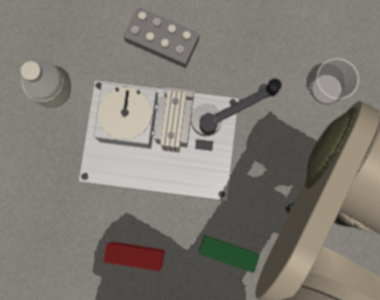

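The pointer at (126,92) stands midway between the pins (0.87 rad). The cassette is home and square at (172,120), the lever rests at 1.40 rad, the bystanders are in place and the arm is clear.

```bash
python3 -c "
from rig import manip
print(manip.close_job())"
```

```text
the job is handed in; nothing more can be done
None
```

The job is handed in, with no verdict returned: at my last look the cassette was home and square, the gauge pointer rested at about 0.87 rad between the pins, the bottle, tube rack and beaker looked unmoved, and the arm was clear of everything.

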